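# Press the canister lids shut in order of size

### The job

The lids of the three cream storage canisters are sitting a little proud of their rims. With closed fingertips press each lid gently down by its knob until it is fully home, first the smallest canister, then the middle-sized, then the largest. Do not lift or shift the canisters or pull a lid up, and leave the other things as they stand.

Things in the scene. Friction and masses are not known exactly. Their poses are not given: they have to be found in the camera images.
- small: the smallest of three round cream canisters, alike but for size: 77 mm across, 110 mm high with its lid shut, loose, about 0.75 kg. The three stand in a row from left to right in any order; wall cupboards and a microwave hang behind the row, from about 0.43 m above the worktop, so keep the wrist forward of them. Origin: centre of its underside; z up
- small_knob (a point): top of the round knob (20 mm across, about 13 mm tall) in the middle of the smallest canister's lid; it lies 110 mm above the canister's underside when the lid is home and higher by as much as the lid stands proud. The lid disc round the knob is 77 mm across
- small_lid (a joint): how far the smallest canister's lid stands above its home position, m: 0 is fully home, it starts 0.014 to 0.022 up. The lid moves straight up and down only; its rubber seal resists with about 4 N and holds the lid wherever it is left; it stops dead at 0
- middle: the middle-sized of three round cream canisters, alike but for size: 92 mm across, 135 mm high with its lid shut, loose, about 0.75 kg. The three stand in a row from left to right in any order; wall cupboards and a microwave hang behind the row, from about 0.43 m above the worktop, so keep the wrist forward of them. Origin: centre of its underside; z up
- middle_knob (a point): top of the round knob (20 mm across, about 13 mm tall) in the middle of the middle-sized canister's lid; it lies 135 mm above the canister's underside when the lid is home and higher by as much as the lid stands proud. The lid disc round the knob is 92 mm across
- middle_lid (a joint): how far the middle-sized canister's lid stands above its home position, m: 0 is fully home, it starts 0.014 to 0.022 up. The lid moves straight up and down only; its rubber seal resists with about 4 N and holds the lid wherever it is left; it stops dead at 0
- large: the largest of three round cream canisters, alike but for size: 107 mm across, 165 mm high with its lid shut, loose, about 0.75 kg. The three stand in a row from left to right in any order; wall cupboards and a microwave hang behind the row, from about 0.43 m above the worktop, so keep the wrist forward of them. Origin: centre of its underside; z up
- large_knob (a point): top of the round knob (20 mm across, about 13 mm tall) in the middle of the largest canister's lid; it lies 165 mm above the canister's underside when the lid is home and higher by as much as the lid stands proud. The lid disc round the knob is 107 mm across
- large_lid (a joint): how far the largest canister's lid stands above its home position, m: 0 is fully home, it starts 0.014 to 0.022 up. The lid moves straight up and down only; its rubber seal resists with about 4 N and holds the lid wherever it is left; it stops dead at 0
- salt_shaker: bystander, to be left alone: small clear salt shaker with a grey top, 44 mm across, 90 mm high, just behind the row, between the two spice jars; loose. Origin: centre of its underside
- spice_left: bystander, to be left alone: spice jar with a ridged red cap, 45 mm across, 106 mm high, just behind the row, left of the other spice jar; loose. Origin: centre of its underside
- spice_right: bystander, to be left alone: spice jar with a ridged red cap, 45 mm across, 106 mm high, just behind the row, right of the other spice jar; loose. Origin: centre of its underside
- pepper_mill: bystander, to be left alone: turned wooden pepper mill, 58 mm across, 170 mm high, farthest back, in the middle; loose. Origin: centre of its underside
- honey_jar: bystander, to be left alone: glass jar of honey with a metal lid, 71 mm across, 110 mm high, farther back; loose. Origin: centre of its underside
- egg_box: bystander, to be left alone: closed grey cardboard egg box, 106 x 156 x 72 mm high, farther back on the left; loose. Origin: centre of its underside
- oil_bottle: bystander, to be left alone: tall slim dark green oil bottle, 61 mm across, 268 mm high, farthest back on the right; loose. Origin: centre of its underside
- jam_jar: bystander, to be left alone: glass jar of jam with a metal lid, 62 mm across, 99 mm high, farther back on the right; loose. Origin: centre of its underside

How it is judged:
On the way, in this order (a step that is already met when the one before it is completed fails the run):
1. the smallest canister's lid is pressed home (value of joint small_lid below 0.002 m), for 0.1 s.
2. the middle-sized canister's lid is pressed home (value of joint middle_lid below 0.002 m), for 0.1 s.
3. the largest canister's lid is pressed home (value of joint large_lid below 0.002 m), for 0.1 s.
At the end, for the whole second after the job is handed in: All three lids within 2 mm of fully home, every canister upright (within 0.06 rad), at rest and within 20 mm of where it started (value of joint each of small_lid, middle_lid, large_lid below 0.002 m and distance of each of small, middle, large from where it was at the start of the episode below 0.02 m and angle between each of small, middle, large's own z axis and vertical below 0.06 rad and linear speed of each of small, middle, large below 0.02 m/s); the robot touches nothing.
It fails at once if a canister is pressed harder than 35 N (contact force between any of the fingers, the arm and small above 35 N or contact force between any of the fingers, the arm and middle above 35 N or contact force between any of the fingers, the arm and large above 35 N).
It fails at once if a lid is pulled up (more than 28 mm above home) (value of joint any of small_lid, middle_lid, large_lid above 0.028 m).
It fails at once if a canister is lifted more than 10 mm, shoved more than 30 mm or tipped more than 0.25 rad (height (world z) of any of small, middle, large above 0.01 m or distance of any of small, middle, large from where it was at the start of the episode above 0.03 m or angle between any of small, middle, large's own z axis and vertical above 0.25 rad).
It fails at once if a bystander is moved more than 20 mm or tipped more than 0.3 rad (distance of any of salt_shaker, spice_left, spice_right, pepper_mill, honey_jar, egg_box, oil_bottle, jam_jar from where it was at the start of the episode above 0.02 m or angle between any of salt_shaker, spice_left, spice_right, pepper_mill, honey_jar, egg_box, oil_bottle, jam_jar's own z axis and vertical above 0.3 rad).
It also fails if it takes over 48 s, if anything falls off the work surface, if the arm or the gripper's body presses on something with over 40 N, if the wrist force passes 120 N, or if a joint passes its speed limit or range.

### The arm

A 6-joint arm with a two-finger parallel gripper is mounted at the origin on a cart in front of the work surface, level with it; the furniture and walls round the work are solid. World frame = base frame: x ahead of the robot, y to its left, z up, the work surface at z = 0. Lengths are in m, angles in rad, forces in N, time in s.
With the tool pointing down it reaches from about 0.35 to 0.975 m from the base axis. Payload 4.9 kg.
Tool frame: the origin (TCP) lies on the centre line of the jaws, within the pads' length; the fingertips stand manip.tip_reach ahead of it and the grasp point (between the pads) is the TCP (manip.tip_reach is the distance from the TCP to the fingertips, in m); z points along the fingers, y is the line along which they close (so a half turn about z gives the same grasp; the last joint's range is limited). The gripper opens to 85 mm and grips with 20 to 120 N. Pads are 22 mm wide; open, the fingers measure 114 mm over their backs; the gripper's body (76 mm by 85 mm) begins 54 mm behind the grasp point. The pads swing forward as they close: fully open they stand 13 mm farther back than shut.
Start: joints at [1.115, 0.053, 1.613, -0, 1.476, -0.119], TCP at [0.207, 0.59, 0.25] pointing down, gripper open.
Joint ranges: [-3.01, 3.01], [-1.01, 2.22], [0.06, 2.58], [-1.02, 4.17], [0.09, 2.62], [-3.14, 3.14]. Speed limits (rad/s): [2.57, 2.57, 3.14, 3.14, 3.14, 3.14].

### API

Orientations are given as a unit quaternion [w, x, y, z].
In Python, from plant import manip gives the robot as it stands. The module is installed in compiled form; this text tells all that it offers.
- The arm moves only by the tool move_arm, never from a script. Its argument "rows" is a list of rows, each a list of 7 numbers: the shift along the tool's x, y, z in cm, then the turn, a rotation vector about the tool's x, y, z in degrees, then the opening, from -1 (shut) to 1 (fully open). In form: [[tx, ty, tz, ax, ay, az, jaw], ...]. A call has 1 to 20 rows; each row shifts and turns the commanded pose from where the row before left it, along the tool's axes as they then stand; what a row does not reach is not made up. A row lasts 1/12 s, in which the tool goes at most 41.7 mm and 7.16 degrees, less where a joint would pass 70% of its speed; a pose out of reach is approached as far as the arm can. A call is refused whole if a number of a shift passes 4.17 or a number of a turn 7.16, either way. A call with a gripper value outside its range is refused whole. The fingers move at their own pace and stop on an object; the grip force is fixed at half the most. Time passes only in rows, so rows that do not move let the fingers close. It gives the time, the measured TCP pose, the force, the opening and the grip force at its end, in the units of the state.
- manip.state(): the state, without advancing time (a new reading comes with each control period).
- manip.grab_frame(name): name is "scene" or "side" or "wrist"; returns a dict with "img" (384x512x3 uint8, blue, green, red), "mtx" (3x3 intrinsics, pixels), "R" (3x3) and "t" (3): a world point X has camera coordinates R X + t. Camera axes: x right, y down, z forward; pixel columns grow to the right and rows downward; lengths in m; the calibration is good to about 2 mm. The wrist camera is an equidistant fisheye: a pixel r from the principal point sees the ray r / f radians off the axis. A picture is of the moment at which its call begins. There is no depth.
- manip.job_done(): hands the job in; it is judged then, once.
The state is a dict: "time": time; "joint_pos": joint angles; "joint_vel": joint speeds; "joint_efforts": joint torques, N m; "tool_pos": TCP position; "tool_rot": TCP orientation; "contact_force": force on the tool from outside, world axes, zero at the start; "ft_torque": the same for the moment, N m; "gripper_width": opening from 0.0 (shut) to 1.0 (fully open); "grasp_force": force on a finger pad.
Only numpy, scipy, OpenCV 4.12 (cv2) and the standard library are available. Lean on these libraries where they do the work, as an engineer would, in place of code of your own. Each camera call takes 0.05 s, during which the arm holds its last target. There are 200 camera calls.

## Working session

There is one attempt and no reset: what is moved stays moved. The work goes in short steps, Python scripts to look and compute and a tool call to move; the robot and the scene stay as the last step left them, time stands still between calls to the robot, and variables do not carry over. Pictures are saved under pics/ and viewed, at most 10 in all, crops included, and the job is handed in when it is done.

Besides the shell and the picture viewer there is one more tool, called by a JSON object that holds its "api" and its "payload". move_arm: Moves the arm, as the interface text tells. Its arguments: {"type":"object","properties":{"rows":{"type":"array","items":{"type":"array","items":{"type":"number"}}}},"required":["rows"]}

```bash
mkdir -p pics; python3 - <<'E'
from plant import manip
import cv2,json,numpy as np
s=manip.state();print(s['tool_pos'],s['tool_rot'],s['contact_force'],s['gripper_width'],manip.tip_reach)
for n in("scene","side"):
    f=manip.grab_frame(n);cv2.imwrite(f"pics/{n}0.png",f["img"]);np.savez(n+".npz",**f)
    print(n,f["mtx"].tolist(),(-f["R"].T@f["t"]).round(3),f["R"][2].round(2))
E
```

```text
[0.20629517 0.5893783  0.24906691] [-2.71499661e-04  1.67599247e-01  9.85854691e-01 -9.73617071e-04] [-0.10811382  1.199718   -0.03810594] 0.9961398391181747 0.019
scene [[364.33071749229924, 0.0, 265.17807908750956], [0.0, 364.33071749229924, 195.35315173035693], [0.0, 0.0, 1.0]] [0.081 0.316 0.78 ] [ 0.58 -0.28 -0.77]
side [[413.6972089936596, 0.0, 260.4044377702595], [0.0, 413.6972089936596, 196.31567527193613], [0.0, 0.0, 1.0]] [ 0.016 -0.429  0.625] [ 0.61  0.55 -0.57]
```

View pics/scene0.png

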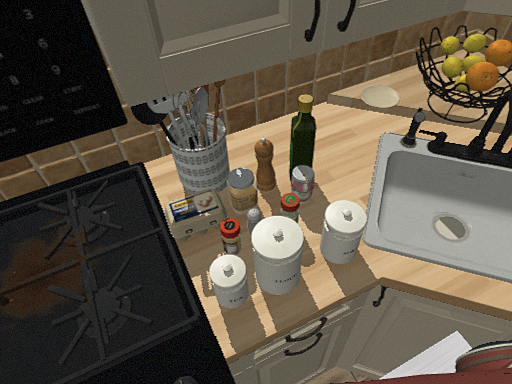

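View pics/side0.png

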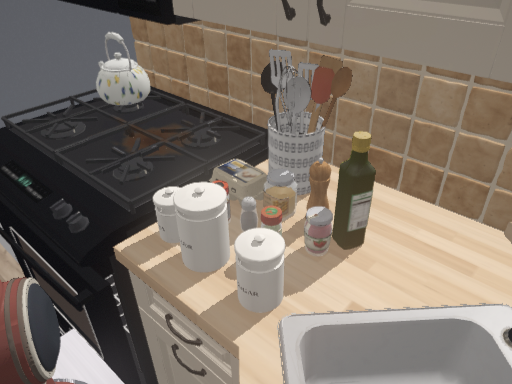

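Both views show the same order from left to right: small (scene knob near 229,263), large (278,227) and middle (346,208). I'll enlarge the knobs next.

```bash
python3 - <<'E'
import cv2,numpy as np
a=cv2.imread("pics/scene0.png")[195:315,200:375];b=cv2.imread("pics/side0.png")[175:315,145:295]
r=lambda i,k:cv2.resize(i,None,fx=k,fy=k,interpolation=cv2.INTER_CUBIC)
a=r(a,4.5);b=r(b,4)
cv2.imwrite("pics/a.png",a);cv2.imwrite("pics/b.png",b)
E
```

```text
(no output)
```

View pics/a.png

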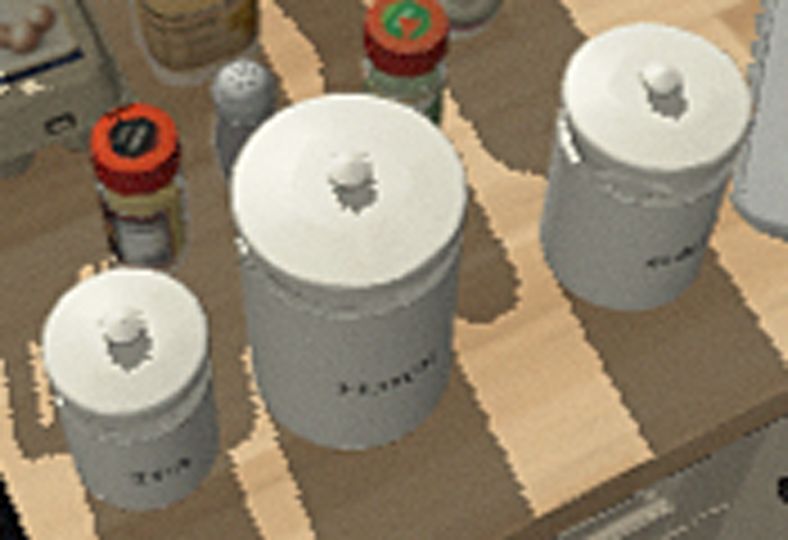

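View pics/b.png

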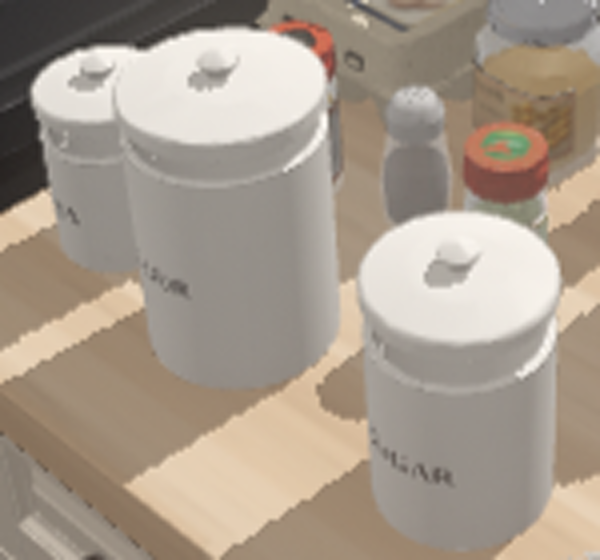

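The crops show the knobs clearly. Scene crop: small (126,328), large (351,171), middle (663,79). Side crop: small (97,66), large (216,63), middle (458,252). I'll triangulate these and the lid discs.

```bash
cat >tri.py <<'E'
import cv2,numpy as np
S=dict(np.load("scene.npz"));D=dict(np.load("side.npz"))
def tri(p,q):
    P=[f["mtx"]@np.c_[f["R"],f["t"]] for f in(S,D)]
    X=cv2.triangulatePoints(*P,np.array(p,float).reshape(2,1),np.array(q,float).reshape(2,1))[:,0];X=X[:3]/X[3]
    e=[(lambda h:h[:2]/h[2])(M@np.r_[X,1])-w for M,w in zip(P,(p,q))]
    return X,np.round(e,1).ravel()
A=lambda u,v:((u+.5)/4.5-.5+200,(v+.5)/4.5-.5+195)
B=lambda u,v:((u+.5)/4-.5+145,(v+.5)/4-.5+175)
E
python3 - <<'E'
from tri import *
for n,p,q,h in(("small",(126,329),(97,66),.11),("large",(351,171),(217,64),.165),("middle",(663,80),(458,253),.135)):
    X,e=tri(A(*p),B(*q));print(n,X.round(4),"top-home",round(X[2]-h,4),e)
    c=X[:2]
    for f,nm,o,k in((S,"scene",(200,195),4.5),(D,"side",(145,175),4)):
        for z,r in((h-.013+.018,{'small':.0385,'large':.0535,'middle':.046}[n]),(0,{'small':.0385,'large':.0535,'middle':.046}[n]*.92)):
            t=np.linspace(0,6.283,200);pts=np.c_[c[0]+r*np.cos(t),c[1]+r*np.sin(t),0*t+z]
            u=cv2.projectPoints(pts,cv2.Rodrigues(f["R"])[0],f["t"],f["mtx"],None)[0][:,0]
            u=(u-o+.5)*k-.5;print("  ",nm,z,"x",u[:,0].min().round(),u[:,0].max().round(),"y",u[:,1].min().round(),u[:,1].max().round())
from plant import manip
f=manip.state();from scipy.spatial.transform import Rotation as R
w=f["tool_rot"];M=R.from_quat(w[[1,2,3,0]]).as_matrix();print(M.round(4))
E
```

```text
small [0.4422 0.23   0.122 ] top-home 0.012 [-0.1 -0.6 -0.3  0.3]
   scene 0.115 x 42.0 212.0 y 260.0 413.0
   scene 0 x 78.0 218.0 y 380.0 512.0
   side 0.115 x 26.0 168.0 y 40.0 118.0
   side 0 x 63.0 184.0 y 201.0 278.0
large [0.4382 0.1176 0.1749] top-home 0.0099 [-0.  -0.1 -0.1  0.1]
   scene 0.16999999999999998 x 231.0 471.0 y 81.0 282.0
   scene 0 x 254.0 442.0 y 276.0 446.0
   side 0.16999999999999998 x 108.0 326.0 y 15.0 136.0
   side 0 x 157.0 336.0 y 269.0 392.0
middle [ 0.4303 -0.0482  0.1501] top-home 0.0151 [-0.1 -0.4 -0.3  0.3]
   scene 0.14 x 564.0 756.0 y 18.0 170.0
   scene 0 x 543.0 698.0 y 179.0 312.0
   side 0.14 x 354.0 561.0 y 207.0 343.0
   side 0 x 375.0 547.0 y 425.0 556.0
[[-9.438e-01  3.304e-01 -9.000e-04]
 [ 3.304e-01  9.438e-01 -1.700e-03]
 [ 3.000e-04 -1.900e-03 -1.000e+00]]
```

Each triangulated knob centre lies 10–15 mm above its home top height. The knob centre is about 6 mm below its top, so this fits lids 14–22 mm proud. Base outlines agree to about 2 mm. I'll shut the jaws and move over the small knob.

{"api": "move_arm", "payload": {"rows": [[-2.44,-1.86,0,0,0,0,-1],[-2.44,-1.86,0,0,0,0,-1],[-2.44,-1.86,0,0,0,0,-1],[-2.44,-1.86,0,0,0,0,-1],[-2.44,-1.86,0,0,0,0,-1],[-2.44,-1.86,0,0,0,0,-1],[-2.44,-1.86,0,0,0,0,-1],[-2.44,-1.86,0,0,0,0,-1],[-2.44,-1.86,0,0,0,0,-1],[-2.44,-1.86,0,0,0,0,-1],[-2.44,-1.86,0,0,0,0,-1],[-2.44,-1.86,0,0,0,0,-1],[-2.44,-1.86,0,0,0,0,-1],[-2.44,-1.86,0,0,0,0,-1],[0,0,0,0,0,0,-1],[0,0,0,0,0,0,-1],[0,0,0,0,0,0,-1]]}}

```text
time: 1.52
tool_pos: [0.4425, 0.2313, 0.2499]
tool_rot: [-0.0, 0.168, 0.986, 0.0]
contact_force: [-0.3, 0.2, -0.4]
gripper_width: 0.0
grasp_force: 0.0
```

{"api": "move_arm", "payload": {"rows": [[0,0,1.7,0,0,0,-1],[0,0,1.7,0,0,0,-1],[0,0,1.7,0,0,0,-1],[0,0,1.7,0,0,0,-1],[0,0,1.7,0,0,0,-1],[0,0,0,0,0,0,-1],[0,0,0,0,0,0,-1]]}}

```text
time: 2.1
tool_pos: [0.4416, 0.2319, 0.1643]
tool_rot: [-0.001, 0.167, 0.986, -0.001]
contact_force: [-0.3, 0.6, 0.6]
gripper_width: 0.004
grasp_force: 0.0
```

```bash
python3 - <<'E'
from plant import manip
import cv2,numpy as np
print(manip.state()["contact_force"],manip.state()["tool_pos"])
a=manip.grab_frame("scene")["img"][160:320,160:330];b=manip.grab_frame("side")["img"][100:260,110:280]
r=lambda i:cv2.resize(i,(400,400),interpolation=cv2.INTER_CUBIC)
cv2.imwrite("pics/c.png",np.hstack([r(a),r(b)]))
E
```

```text
[-0.33057902  0.58890162  0.56060545] [0.44158689 0.23190369 0.16433052]
```

View pics/c.png

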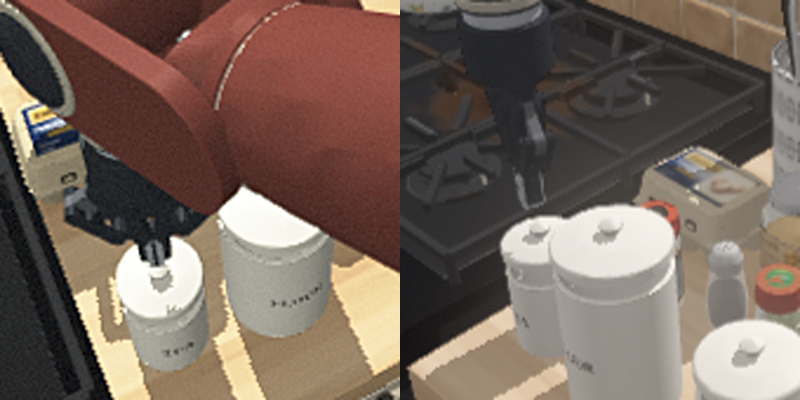

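The closed tips are centred over the small knob in the scene view and about 3 mm too far left (+y) in the side view. I'll shift by that and descend slowly.

{"api": "move_arm", "payload": {"rows": [[-0.1,-0.28,0,0,0,0,-1],[0,0,0.3,0,0,0,-1],[0,0,0.3,0,0,0,-1],[0,0,0.3,0,0,0,-1],[0,0,0.3,0,0,0,-1],[0,0,0.2,0,0,0,-1],[0,0,0.2,0,0,0,-1],[0,0,0.2,0,0,0,-1],[0,0,0.2,0,0,0,-1],[0,0,0.2,0,0,0,-1],[0,0,0.2,0,0,0,-1],[0,0,0,0,0,0,-1]]}}

```text
time: 3.2
tool_pos: [0.443, 0.2283, 0.1413]
tool_rot: [0.0, 0.168, 0.986, 0.0]
contact_force: [0.7, -0.0, 3.0]
gripper_width: 0.001
grasp_force: 1.2
```

{"api": "move_arm", "payload": {"rows": [[0,0,0.2,0,0,0,-1],[0,0,0.2,0,0,0,-1],[0,0,0.2,0,0,0,-1],[0,0,0.2,0,0,0,-1],[0,0,0.1,0,0,0,-1],[0,0,0,0,0,0,-1]]}}

```text
time: 3.7
tool_pos: [0.4429, 0.2282, 0.132]
tool_rot: [0.0, 0.168, 0.986, 0.0]
contact_force: [-0.8, -0.3, 1.7]
gripper_width: -0.003
grasp_force: 1.0
```

{"api": "move_arm", "payload": {"rows": [[0,0,0.1,0,0,0,-1],[0,0,0,0,0,0,-1]]}}

```text
time: 3.87
tool_pos: [0.443, 0.2282, 0.1312]
tool_rot: [0.0, 0.168, 0.986, 0.0]
contact_force: [-0.9, -0.4, 2.6]
gripper_width: -0.002
grasp_force: 1.3
```

{"api": "move_arm", "payload": {"rows": [[0,0,0.1,0,0,0,-1],[0,0,0,0,0,0,-1]]}}

```text
time: 4.03
tool_pos: [0.4429, 0.2282, 0.1302]
tool_rot: [0.0, 0.168, 0.986, 0.0]
contact_force: [0.1, 1.0, 3.0]
gripper_width: 0.001
grasp_force: 1.4
```

{"api": "move_arm", "payload": {"rows": [[0,0,0.1,0,0,0,-1],[0,0,0,0,0,0,-1]]}}

```text
time: 4.2
tool_pos: [0.4429, 0.2282, 0.1292]
tool_rot: [0.0, 0.168, 0.986, 0.0]
contact_force: [-0.6, -0.7, 3.3]
gripper_width: -0.001
grasp_force: 1.5
```

{"api": "move_arm", "payload": {"rows": [[0,0,0.1,0,0,0,-1],[0,0,0,0,0,0,-1]]}}

```text
time: 4.37
tool_pos: [0.4429, 0.2282, 0.1282]
tool_rot: [0.0, 0.168, 0.986, 0.0]
contact_force: [-0.1, 1.0, 2.8]
gripper_width: -0.001
grasp_force: 1.6
```

{"api": "move_arm", "payload": {"rows": [[0,0,0.05,0,0,0,-1],[0,0,0,0,0,0,-1]]}}

```text
time: 4.53
tool_pos: [0.443, 0.2283, 0.1281]
tool_rot: [0.0, 0.168, 0.986, 0.0]
contact_force: [-1.6, 0.3, 4.6]
gripper_width: -0.004
grasp_force: 2.4
```

{"api": "move_arm", "payload": {"rows": [[0,0,0.05,0,0,0,-1],[0,0,0,0,0,0,-1]]}}

```text
time: 4.7
tool_pos: [0.4431, 0.2284, 0.1281]
tool_rot: [0.0, 0.168, 0.986, 0.0]
contact_force: [-1.8, -0.7, 6.3]
gripper_width: 0.002
grasp_force: 3.3
```

The TCP stalls at 0.1281 as the force climbs, so the small lid is home. I'll lift and cross to the middle canister.

{"api": "move_arm", "payload": {"rows": [[0,0,-0.5,0,0,0,-1],[0,0,-1.5,0,0,0,-1],[0,0,-2.5,0,0,0,-1],[0,0,-2.5,0,0,0,-1],[0,0,-2.5,0,0,0,-1],[0,0,-2.8,0,0,0,-1],[-0.89,-2.95,0,0,0,0,-1],[-0.89,-2.95,0,0,0,0,-1],[-0.89,-2.95,0,0,0,0,-1],[-0.89,-2.95,0,0,0,0,-1],[-0.89,-2.95,0,0,0,0,-1],[-0.89,-2.95,0,0,0,0,-1],[-0.89,-2.95,0,0,0,0,-1],[-0.89,-2.95,0,0,0,0,-1],[-0.89,-2.95,0,0,0,0,-1],[0,0,0,0,0,0,-1],[0,0,0,0,0,0,-1],[0,0,0,0,0,0,-1]]}}

```text
time: 6.2
tool_pos: [0.4305, -0.0484, 0.2498]
tool_rot: [-0.0, 0.168, 0.986, 0.0]
contact_force: [0.3, 0.8, -0.4]
gripper_width: -0.003
grasp_force: 0.0
```

{"api": "move_arm", "payload": {"rows": [[0,0,1.6,0,0,0,-1],[0,0,1.6,0,0,0,-1],[0,0,1.6,0,0,0,-1],[0,0,1.6,0,0,0,-1],[0,0,0,0,0,0,-1],[0,0,0,0,0,0,-1]]}}

```text
time: 6.7
tool_pos: [0.4302, -0.0475, 0.1854]
tool_rot: [-0.001, 0.167, 0.986, 0.0]
contact_force: [0.3, 0.4, 0.7]
gripper_width: 0.002
grasp_force: 0.0
```

```bash
python3 - <<'E'
from plant import manip
import cv2,numpy as np
print(manip.state()["contact_force"],manip.state()["tool_pos"])
a=manip.grab_frame("scene")["img"][150:310,210:380];b=manip.grab_frame("side")["img"][150:310,140:310]
r=lambda i:cv2.resize(i,(400,400),interpolation=cv2.INTER_CUBIC)
cv2.imwrite("pics/d.png",np.hstack([r(a),r(b)]))
E
```

```text
[0.27159039 0.40968832 0.73584752] [ 0.4301936  -0.04747556  0.18540414]
```

View pics/d.png

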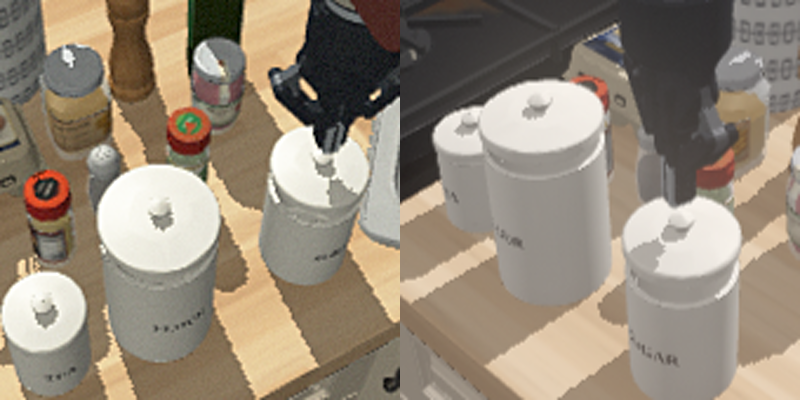

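The tips are centred over the middle knob in both views, and the small lid looks seated. I'll press, with the hard stop expected at a TCP height of about 0.153.

{"api": "move_arm", "payload": {"rows": [[0,0,0.3,0,0,0,-1],[0,0,0.3,0,0,0,-1],[0,0,0.2,0,0,0,-1],[0,0,0.2,0,0,0,-1],[0,0,0.2,0,0,0,-1],[0,0,0.2,0,0,0,-1],[0,0,0.2,0,0,0,-1],[0,0,0.2,0,0,0,-1],[0,0,0.2,0,0,0,-1],[0,0,0.2,0,0,0,-1],[0,0,0.2,0,0,0,-1],[0,0,0.2,0,0,0,-1],[0,0,0.2,0,0,0,-1],[0,0,0,0,0,0,-1]]}}

```text
time: 7.97
tool_pos: [0.4308, -0.0488, 0.1579]
tool_rot: [0.0, 0.168, 0.986, -0.0]
contact_force: [1.5, 0.2, 1.7]
gripper_width: 0.0
grasp_force: 1.0
```

{"api": "move_arm", "payload": {"rows": [[0,0,0.1,0,0,0,-1],[0,0,0.1,0,0,0,-1],[0,0,0,0,0,0,-1]]}}

```text
time: 8.22
tool_pos: [0.4308, -0.0489, 0.1562]
tool_rot: [0.0, 0.168, 0.986, -0.0]
contact_force: [-0.1, -0.4, 2.4]
gripper_width: 0.001
grasp_force: 1.3
```

{"api": "move_arm", "payload": {"rows": [[0,0,0.1,0,0,0,-1],[0,0,0,0,0,0,-1]]}}

```text
time: 8.38
tool_pos: [0.4308, -0.0488, 0.1552]
tool_rot: [0.0, 0.168, 0.986, -0.0]
contact_force: [0.7, -0.5, 2.9]
gripper_width: 0.0
grasp_force: 1.4
```

{"api": "move_arm", "payload": {"rows": [[0,0,0.05,0,0,0,-1],[0,0,0,0,0,0,-1]]}}

```text
time: 8.55
tool_pos: [0.4308, -0.0489, 0.1548]
tool_rot: [0.0, 0.168, 0.986, -0.0]
contact_force: [0.3, -0.6, 1.5]
gripper_width: 0.003
grasp_force: 1.5
```

{"api": "move_arm", "payload": {"rows": [[0,0,0.1,0,0,0,-1],[0,0,0,0,0,0,-1]]}}

```text
time: 8.72
tool_pos: [0.4309, -0.0489, 0.154]
tool_rot: [0.0, 0.168, 0.986, -0.0]
contact_force: [-1.1, 0.8, 4.2]
gripper_width: 0.004
grasp_force: 2.1
```

{"api": "move_arm", "payload": {"rows": [[0,0,0.1,0,0,0,-1],[0,0,0,0,0,0,-1]]}}

```text
time: 8.88
tool_pos: [0.431, -0.0489, 0.1538]
tool_rot: [0.0, 0.168, 0.986, -0.0]
contact_force: [-3.2, 1.2, 7.9]
gripper_width: 0.0
grasp_force: 3.9
```

{"api": "move_arm", "payload": {"rows": [[0,0,0.05,0,0,0,-1],[0,0,0,0,0,0,-1]]}}

```text
time: 9.05
tool_pos: [0.4311, -0.0489, 0.1537]
tool_rot: [0.0, 0.168, 0.986, -0.0]
contact_force: [-3.2, 1.8, 10.0]
gripper_width: 0.002
grasp_force: 4.9
```

The force rises sharply at 0.1538, so the middle lid is home. Next is the large canister.

{"api": "move_arm", "payload": {"rows": [[0,0,-0.5,0,0,0,-1],[0,0,-1.5,0,0,0,-1],[0,0,-2.5,0,0,0,-1],[0,0,-2.5,0,0,0,-1],[0,0,-2.8,0,0,0,-1],[0.8,2.65,0,0,0,0,-1],[0.8,2.65,0,0,0,0,-1],[0.8,2.65,0,0,0,0,-1],[0.8,2.65,0,0,0,0,-1],[0.8,2.65,0,0,0,0,-1],[0.8,2.65,0,0,0,0,-1],[0,0,0,0,0,0,-1],[0,0,0,0,0,0,-1],[0,0,1.2,0,0,0,-1],[0,0,1.2,0,0,0,-1],[0,0,1.2,0,0,0,-1],[0,0,0,0,0,0,-1],[0,0,0,0,0,0,-1]]}}

```text
time: 10.55
tool_pos: [0.4371, 0.1164, 0.2123]
tool_rot: [-0.002, 0.168, 0.986, -0.0]
contact_force: [0.2, 0.1, 0.3]
gripper_width: -0.002
grasp_force: 0.0
```

```bash
python3 - <<'E'
from plant import manip
import cv2,numpy as np
print(manip.state()["contact_force"],manip.state()["tool_pos"])
a=manip.grab_frame("scene")["img"][150:310,210:380];b=manip.grab_frame("side")["img"][150:310,140:310]
r=lambda i:cv2.resize(i,(400,400),interpolation=cv2.INTER_CUBIC)
cv2.imwrite("pics/e.png",np.hstack([r(a),r(b)]))
E
```

```text
[0.23715448 0.11102202 0.27189353] [0.43706006 0.11637561 0.21228456]
```

View pics/e.png

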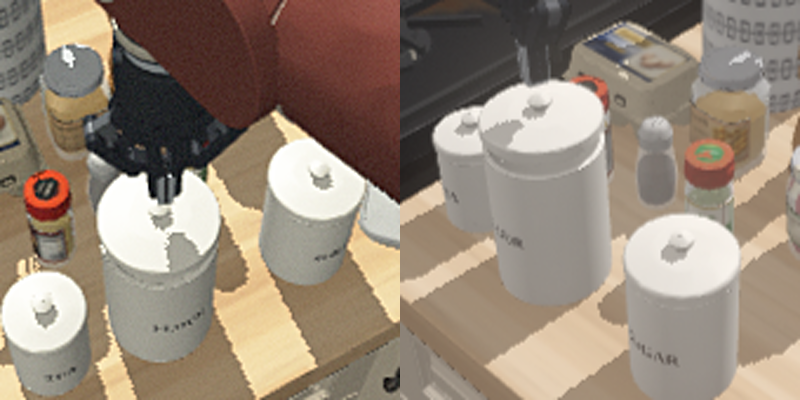

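The tips are over the large knob, about 2–3 mm right in the scene view, and the middle lid looks seated. I'll nudge left and press.

{"api": "move_arm", "payload": {"rows": [[0.05,0.15,0,0,0,0,-1],[0,0,0.3,0,0,0,-1],[0,0,0.2,0,0,0,-1],[0,0,0.2,0,0,0,-1],[0,0,0.2,0,0,0,-1],[0,0,0.2,0,0,0,-1],[0,0,0.2,0,0,0,-1],[0,0,0.2,0,0,0,-1],[0,0,0.2,0,0,0,-1],[0,0,0.2,0,0,0,-1],[0,0,0.2,0,0,0,-1],[0,0,0.2,0,0,0,-1],[0,0,0.1,0,0,0,-1],[0,0,0,0,0,0,-1]]}}

```text
time: 11.82
tool_pos: [0.438, 0.1187, 0.1901]
tool_rot: [0.0, 0.168, 0.986, -0.0]
contact_force: [-0.9, -0.3, 2.6]
gripper_width: 0.004
grasp_force: 1.2
```

{"api": "move_arm", "payload": {"rows": [[0,0,0.1,0,0,0,-1],[0,0,0.1,0,0,0,-1],[0,0,0,0,0,0,-1]]}}

```text
time: 12.07
tool_pos: [0.438, 0.1187, 0.1881]
tool_rot: [-0.0, 0.168, 0.986, -0.0]
contact_force: [-1.1, 0.2, 3.2]
gripper_width: -0.002
grasp_force: 1.4
```

{"api": "move_arm", "payload": {"rows": [[0,0,0.1,0,0,0,-1],[0,0,0,0,0,0,-1]]}}

```text
time: 12.23
tool_pos: [0.438, 0.1187, 0.1872]
tool_rot: [-0.0, 0.168, 0.986, -0.0]
contact_force: [-0.9, -1.1, 2.4]
gripper_width: 0.001
grasp_force: 1.5
```

{"api": "move_arm", "payload": {"rows": [[0,0,0.05,0,0,0,-1],[0,0,0,0,0,0,-1]]}}

```text
time: 12.4
tool_pos: [0.438, 0.1187, 0.1867]
tool_rot: [-0.0, 0.168, 0.986, -0.0]
contact_force: [0.3, -0.1, 3.6]
gripper_width: 0.002
grasp_force: 1.5
```

{"api": "move_arm", "payload": {"rows": [[0,0,0.1,0,0,0,-1],[0,0,0.1,0,0,0,-1],[0,0,0,0,0,0,-1]]}}

```text
time: 12.65
tool_pos: [0.438, 0.1187, 0.1845]
tool_rot: [-0.0, 0.168, 0.986, -0.0]
contact_force: [-0.6, -0.2, 3.3]
gripper_width: -0.001
grasp_force: 1.4
```

{"api": "move_arm", "payload": {"rows": [[0,0,0.1,0,0,0,-1],[0,0,0,0,0,0,-1]]}}

```text
time: 12.82
tool_pos: [0.4381, 0.1187, 0.1839]
tool_rot: [0.0, 0.168, 0.986, -0.0]
contact_force: [-1.0, 0.1, 3.5]
gripper_width: -0.001
grasp_force: 1.9
```

{"api": "move_arm", "payload": {"rows": [[0,0,0.1,0,0,0,-1],[0,0,0,0,0,0,-1]]}}

```text
time: 12.98
tool_pos: [0.4383, 0.1187, 0.1837]
tool_rot: [0.0, 0.168, 0.986, 0.0]
contact_force: [-3.1, -0.8, 6.4]
gripper_width: 0.002
grasp_force: 3.5
```

The hard stop is felt at 0.1837. One small extra push to be sure, then I'll retreat upward.

{"api": "move_arm", "payload": {"rows": [[0,0,0.05,0,0,0,-1],[0,0,0,0,0,0,-1]]}}

```text
time: 13.15
tool_pos: [0.4384, 0.1187, 0.1836]
tool_rot: [0.0, 0.168, 0.986, 0.0]
contact_force: [-3.8, -0.5, 8.1]
gripper_width: -0.004
grasp_force: 4.4
```

{"api": "move_arm", "payload": {"rows": [[0,0,-0.5,0,0,0,-1],[0,0,-1.5,0,0,0,-1],[0,0,-2.5,0,0,0,-1],[0,0,-2.5,0,0,0,-1],[1,2.8,0,0,0,0,-1],[1,2.8,0,0,0,0,-1],[2,2.8,0,0,0,0,-1],[2,2.8,0,0,0,0,-1],[2,2.8,0,0,0,0,-1],[2,2.8,0,0,0,0,-1],[2,2.8,0,0,0,0,-1],[2,2.8,0,0,0,0,-1],[0,0,0,0,0,0,-1],[0,0,0,0,0,0,-1],[0,0,0,0,0,0,-1]]}}

```text
time: 14.4
tool_pos: [0.3797, 0.3761, 0.2515]
tool_rot: [-0.0, 0.167, 0.986, -0.001]
contact_force: [-0.4, 0.2, 0.6]
gripper_width: -0.006
grasp_force: 0.0
```

```bash
python3 - <<'E'
from plant import manip
import cv2,numpy as np
a=manip.grab_frame("scene")["img"][190:320,190:380];b=manip.grab_frame("side")["img"][170:310,140:300]
r=lambda i:cv2.resize(i,(400,300),interpolation=cv2.INTER_CUBIC)
o=lambda n,s:r(cv2.imread(f"pics/{n}0.png")[s])
cv2.imwrite("pics/f.png",np.vstack([np.hstack([o("scene",np.s_[190:320,190:380]),o("side",np.s_[170:310,140:300])]),np.hstack([r(a),r(b)])]))
E
```

```text
(no output)
```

View pics/f.png

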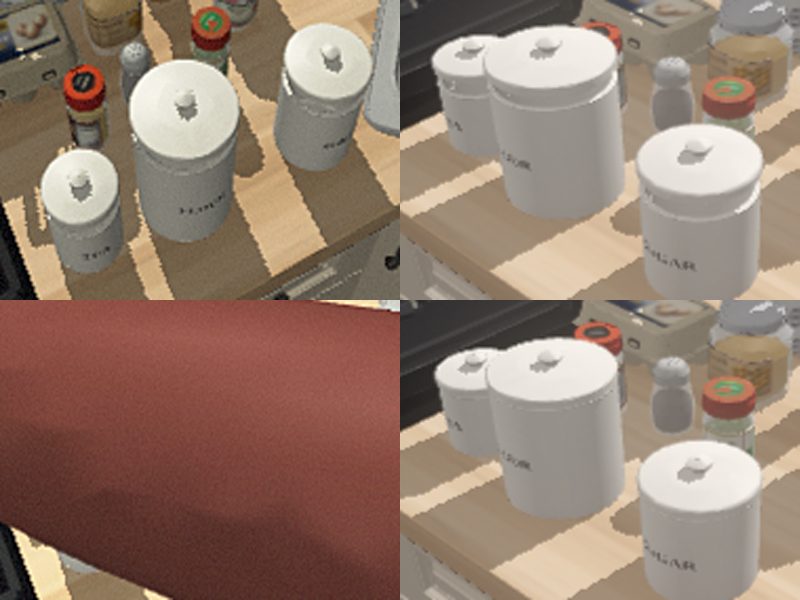

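Comparing the side view before (top) and after (bottom): all three lids are down with their gaps closed, and the canisters and the jars in view stand where they were. The arm blocks the scene camera but touches nothing.

```bash
python3 -c "
from plant import manip
print(manip.job_done())"
```

```text
the job is handed in; nothing more can be done
None
```

I pressed all three lids home in order (small, middle, large), feeling each one reach its hard stop; nothing in the side camera's view had moved, and I handed the job in at about 14.5 s with the arm clear, though no verdict came back.

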